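Third hand: hold a wooden bracket against the stand's back board

TASK

Lift the lid of the wooden case by its front tab and open it until it rests back on its stop, then take out the T-shaped bracket and bring it, the same way up, on or just clear of the foot board of the little plywood stand, its flat back flush against the upright back board and centred across its width. Press it so that the back board itself takes a steady push of about 12 newtons, as a third hand for the maker who will screw it on: finish while still pressing, do not let go. Leave the other things on the bench where they are.

Things in the scene. Friction and masses are not known exactly. Their poses are not given: they have to be found in the camera images.
- case: (mm) Open-topped wooden case, fixed to the bench, outside 160 (x) x 220 (y) x 56 high, walls and floor 7 thick, the mouth closed by the lid. Origin: centre of its underside. Its x points from the front (robot side, where the lid's tab is) to the hinge at the far side, z up.
- lid (a joint): Angle of the case's hinged lid: 0 closed, grows as its front edge is lifted, stop at 1.95 rad (leaning back, away from the robot). The lid is a flat board 164 x 224 x 10 mm, about 0.22 kg (hidden, varies); unheld it falls shut below about 1.6 rad and falls gently open onto its stop above that.
- lid_tab (a point): (mm) Point on the lid: centre of the light wooden tab (24 wide in y, 10 thick) that sticks out 32 from the middle of the lid's front edge. The point is 182 from the hinge line, 14 from the tab's free end. Closed, the tab is level, 62 above the bench, free below; it can be pinched across its 24 width from above and turns between the pads as the lid swings.
- lid_hinge (a point): (mm) Fixed point in the middle of the lid's hinge line, at the underside of the closed lid, 57 above the bench; its axes are those of the case, the hinge line runs along y and turns positive about +y. Lid angle 0 puts the tab point at x -182, z +5 from here.
- bracket: (mm) Loose T-shaped light wooden bracket, about 0.12 kg, standing on the case's floor. Back plate 90 wide (y) x 12 thick (x) x 44 high; from its front middle a rib 14 thick (y), 44 high runs from x = -12 to x = -70. Origin: bottom middle of the plate's flat back; x points out of that back (the way to press), z up. Pinch the rib from above, some 45 from the back. Dark pilot holes in the plate.
- stand: (mm) Plywood stand, fixed to the bench: a foot board 140 (x) x 160 (y) x 15 thick. Origin on the bench, straight under the middle of the back board's front face; the foot board reaches from x = -125 to x = +15; x points from the open front to the back board, z up. The case and the stand may change sides of the bench.
- board: (mm) The stand's upright back board, rigid, 110 wide (y) x 15 thick x 70 high, standing on the far end of the foot board; its top is 85 above the bench. Origin: bottom middle of its front face (same point as seat); x points into the board.
- seat (a point): (mm) Where the bracket's origin belongs: bottom middle of the back board's rigid front face, level with the top of the foot board, 15 above the bench. x points into the board (the push), y along it, z up. If the bracket also bears down on the foot board, drag there takes up part of the hand's push, so the board feels less: keep that load off, 1 to 3 of air below is fine.
- vise_block: (mm) Bystander: stepped hardwood block 50 x 55 x 44 high, origin at the centre of its underside.
- jar: (mm) Bystander: small amber jar with a dark lid, 48 in diameter, 60 high, origin at the centre of its underside.
- driver: Bystander: screwdriver lying on the bench, pointing along its x.
Not all that is in view belongs to the job. Leave any black look-alike of the stand alone.

How it is judged:
On the way, in this order (a step that is already met when the one before it is completed fails the run):
1. the lid is open, back on its stop (value of joint lid above 1.85 rad), for 0.3 s.
2. the bracket has been lifted clear of the case (height (world z) of bracket above 0.065 m), for 0.1 s.
At the end, for the whole second after the job is handed in: Lid open on its stop (over 1.85 rad); bracket at rest, upright (0.06 rad), on or within 6 mm above the foot board, its back flush on the back board (4 mm, 0.06 rad), centred within 10 mm, and pressed on the back board with 5 to 20 N through the last second (value of joint lid above 1.85 rad and x of bracket in the frame of seat between -0.004 and 0.004 m and y of bracket in the frame of seat between -0.01 and 0.01 m and z of bracket in the frame of seat between -0.004 and 0.006 m and angle between the x axis of bracket and the x axis of seat, either way round below 0.06 rad and angle between bracket's own z axis and vertical below 0.06 rad and contact force between bracket and board between 5 and 20 N and linear speed of bracket below 0.02 m/s); the arm keeps its last pose, push and grip.
It fails at once if a bystander is knocked over or shifted by more than 30 mm (distance of any of vise_block, jar, driver from where it was at the start of the episode above 0.03 m or angle between any of jar, vise_block's own z axis and vertical above 0.5 rad).
It also fails if it takes over 70 s, if anything falls off the work surface, if the arm or the gripper's body presses on something with over 40 N, if the wrist force passes 120 N, or if a joint passes its speed limit or range.

ROBOT

A 7-joint arm with a two-finger parallel gripper is mounted at the origin on the work surface. World frame = base frame: x ahead of the robot, y to its left, z up, the work surface at z = 0. Lengths are in m, angles in rad, forces in N, time in s.
With the tool pointing down it reaches from about 0.35 to 0.9 m from the base axis. Payload 8.1 kg.
Tool frame: the origin (TCP) lies midway between the tips of the shut fingers; the grasp point (between the pads) lies 19 mm behind it; z points along the fingers, y is the line along which they close (so a half turn about z gives the same grasp; the last joint's range is limited). The gripper opens to 92 mm and grips with 3 to 60 N. Pads are 19 mm wide; open, the fingers measure 130 mm over their backs; the gripper's body (75 mm by 190 mm) begins 47 mm behind the grasp point.
Start: joints at [1.178, 0.434, 0.025, 1.573, -0.012, 1.134, -0.075], TCP at [0.179, -0.599, 0.227] pointing down, gripper open.
Joint ranges: [-2.62, 2.62], [-0.44, 2.09], [-1.27, 1.32], [0.08, 2.57], [-1.32, 4.46], [0.12, 2], [-2.74, 2.74]. Speed limits (rad/s): [2.22, 2.22, 3.01, 3.01, 3.14, 3.14, 3.14].

INTERFACE

Orientations are given as a rotation vector (axis times angle).
In Python, from cell import arm gives the robot as it stands.
- The arm moves only by the tool carry_out, never from a script. Its arguments are lists of equal length, an entry for each row: "claw": the finger opening in cm, from 0 to 9.18; "delta_pos": the shift along the tool's x, y, z in cm, a list of three; "angular": the turn, a rotation vector about the tool's x, y, z in rad, a list of three. In form: {"claw": [claw, ...], "delta_pos": [[dx, dy, dz], ...], "angular": [[ax, ay, az], ...]}. A call has 1 to 20 rows; each row shifts and turns the commanded pose from where the row before left it, along the tool's axes as they then stand; what a row does not reach is not made up. A row lasts 1/10 s, in which the tool goes at most 50 mm and 8.59 degrees, less where a joint would pass 70% of its speed; a pose out of reach is approached as far as the arm can. A call with a gripper value outside its range is refused whole. The fingers move at their own pace and stop on an object; "force" is the grip in N (left out, the last holds). Time passes only in rows, so rows that do not move let the fingers close. It gives the time, the measured TCP pose, the force, the opening and the grip force at its end, in the units of the state.
- arm.observe(): the state, without advancing time (a new reading comes with each control period).
- arm.get_image(name): name is "scene" or "top"; returns a dict with "frame" (420x560x3 uint8, red, green, blue), "mtx" (3x3 intrinsics, pixels), "T" (4x4, takes a point from camera to world coordinates). Camera axes: x right, y down, z forward; pixel columns grow to the right and rows downward; lengths in m; the calibration is good to about 2 mm. A picture is of the moment at which its call begins. There is no depth.
- arm.sign_off(): hands the job in; it is judged then, once.
Trained networks look in a picture, given as the dict that the camera call returned (one of the last four; its "shot" number tells which), for a name from the list of things; names that differ only in an ending like _2 or _b are one class to them, and where a whole thing is asked for, a point or a joint stands for the part that bears it (a point fixed in the world has none). Each returns a list of dicts, best first, with "conf" (0 to 1); they miss things now and then, are a little off and sometimes report something else, mostly with a low value. They report only what shows in the picture. A call takes as long as a camera call. They do not tell look-alikes from the thing itself.
- arm.look_for(label, picture): "centre" ([column, row] as shares, 0 to 1, of the picture: columns of its width, rows of its height, amid what is visible of it).
- arm.trace(label, picture): "region" (420x560 bool, what is visible of it) and "centre" ([column, row] as shares, 0 to 1, of the picture: columns of its width, rows of its height, amid what is visible of it).
- arm.place_of(label, picture): "centre" ([column, row] as shares, 0 to 1, of the picture: columns of its width, rows of its height: a listed point, or the origin of a listed thing).
The state is a dict: "clock": time; "joints": joint angles; "dq": joint speeds; "joint_efforts": joint torques, N m; "position": TCP position; "ee_rot": TCP orientation; "force": force on the tool from outside, world axes, zero at the start; "ft_torque": the same for the moment, N m; "width": opening from 0.0 (shut) to 1.0 (fully open); "gripper_force": force on a finger pad.
Only numpy, scipy, OpenCV 4.12 (cv2) and the standard library are available. Lean on these libraries where they do the work, as an engineer would, in place of code of your own. Each camera call takes 0.05 s, during which the arm holds its last target. There are 200 camera calls.

## Working session

There is one attempt and no reset: what is moved stays moved. The work goes in short steps, Python scripts to look and compute and a tool call to move; the robot and the scene stay as the last step left them, time stands still between calls to the robot, and variables do not carry over. Pictures are saved under pics/ and viewed, at most 10 in all, crops included, and the job is handed in when it is done.

Besides the shell and the picture viewer there is one more tool, called after "Call:" as a command line: name --argument value ..., lists and objects as JSON in quotes. carry_out: Moves the arm, as the interface text tells. Its arguments: {"type":"object","properties":{"claw":{"type":"array","items":{"type":"number"}},"delta_pos":{"type":"array","items":{"type":"array","items":{"type":"number"}}},"angular":{"type":"array","items":{"type":"array","items":{"type":"number"}}},"force":{"type":"number"}},"required":["claw","delta_pos","angular"]}

```bash
mkdir -p pics
cat > h.py <<'E'
import numpy as np, cv2
from cell import arm
from scipy.spatial.transform import Rotation as R
def ray(p,c):
    u=np.array([c[0]*560,c[1]*420,1.]); d=p["T"][:3,:3]@np.linalg.solve(p["mtx"],u); return p["T"][:3,3],d
def onz(p,c,z):
    o,d=ray(p,c); return o+d*(z-o[2])/d[2]
def tri(p1,c1,p2,c2):
    o1,d1=ray(p1,c1);o2,d2=ray(p2,c2);d1/=np.linalg.norm(d1);d2/=np.linalg.norm(d2)
    A=np.stack([d1,-d2],1);s=np.linalg.lstsq(A,o2-o1,rcond=None)[0]
    a=o1+d1*s[0];b=o2+d2*s[1];return (a+b)/2,np.linalg.norm(a-b)
def proj(p,X):
    T=np.linalg.inv(p["T"]);q=p["mtx"]@(T[:3,:3]@np.asarray(X)+T[:3,3]);return q[:2]/q[2]
E
python3 - <<'E'
from h import *
np.set_printoptions(precision=4,suppress=True)
s=arm.observe();print(s)
P={n:arm.get_image(n) for n in("scene","top")}
cv2.imwrite("pics/a.png",np.vstack([P[n]["frame"] for n in P])[:,:,::-1][:, :])
for n in P: cv2.imwrite(f"pics/{n}0.png",P[n]["frame"][:,:,::-1]); print(n,P[n]["T"],P[n]["mtx"])
for l in["case","lid","lid_tab","lid_hinge","bracket","stand","board","seat","vise_block","jar","driver"]:
    D={}
    for n in P:
        try:
            D[n]=arm.place_of(l,P[n]); print(l,n,[(np.round(np.array(r["centre"])*[560,420],1),round(r["conf"],2)) for r in D[n]])
        except Exception as e: print(l,n,e)
    if len(D)==2 and D["scene"] and D["top"]: print("   tri",tri(P["scene"],D["scene"][0]["centre"],P["top"],D["top"][0]["centre"]))
E
```

```text
{'clock': 0.0, 'joints': array([ 1.1784,  0.4352,  0.025 ,  1.5741, -0.0116,  1.134 , -0.0751]), 'dq': array([-0.0001,  0.0021,  0.0006,  0.0003,  0.0014, -0.0001, -0.0008]), 'joint_efforts': array([  0.001 , -66.7834,   0.9853, -31.4453,  -0.0606,   0.0428,
         0.0002]), 'position': array([ 0.1784, -0.5985,  0.226 ]), 'ee_rot': array([-3.1072, -0.4533,  0.0006]), 'force': array([-0.0055,  0.1484,  1.5544]), 'ft_torque': array([0.0468, 0.0201, 0.0053]), 'gripper_force': 0.0, 'width': 0.9995597766005269}
scene [[-0.1217  0.7407 -0.6607  1.2453]
 [ 0.9926  0.0901 -0.0817  0.1982]
 [-0.001  -0.6657 -0.7462  0.8432]
 [ 0.      0.      0.      1.    ]] [[473.7803   0.     277.2426]
 [  0.     473.7803 212.2292]
 [  0.       0.       1.    ]]
top [[ 0.0498 -0.9765  0.2095  0.3231]
 [-0.9987 -0.0499  0.0048  0.0929]
 [ 0.0057 -0.2095 -0.9778  1.2464]
 [ 0.      0.      0.      1.    ]] [[490.1606   0.     276.1014]
 [  0.     490.1606 203.9297]
 [  0.       0.       1.    ]]
case scene [(array([118.1, 231.8]), 0.81)]
case top [(array([409.4, 208.5]), 0.72)]
   tri (array([ 0.5978, -0.2
[... 1358 characters left out ...]
 top [(array([124.9, 177.5]), 0.83), (array([212.1, 204.9]), 0.61), (array([214. , 204.5]), 0.23)]
   tri (array([0.6225, 0.3535, 0.131 ]), np.float64(0.20077424061544233))
vise_block scene [(array([218.9, 260.9]), 0.91), (array([342.4, 238.7]), 0.46)]
vise_block top [(array([319.3, 183.8]), 0.74)]
   tri (array([ 0.6511, -0.0086, -0.007 ]), np.float64(0.007099755696941168))
jar scene [(array([205.2, 296.2]), 0.6)]
jar top [(array([324.7, 150.7]), 0.87)]
   tri (array([ 0.743 , -0.0194, -0.007 ]), np.float64(0.00859735521083252))
driver scene [(array([236.9, 193.7]), 0.7)]
driver top [(array([311.7, 264.5]), 0.76)]
   tri (array([ 0.4392, -0.0015, -0.0113]), np.float64(0.003619099506736549))
```

Run:
```python
import cv2,numpy as np
a=cv2.imread("pics/scene0.png");b=cv2.imread("pics/top0.png")
cv2.imwrite("pics/scene1.png",cv2.resize(a,(800,600)))
cv2.imwrite("pics/top1.png",cv2.resize(b,(800,600)))
```

```text
(no output)
```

View pics/scene1.png

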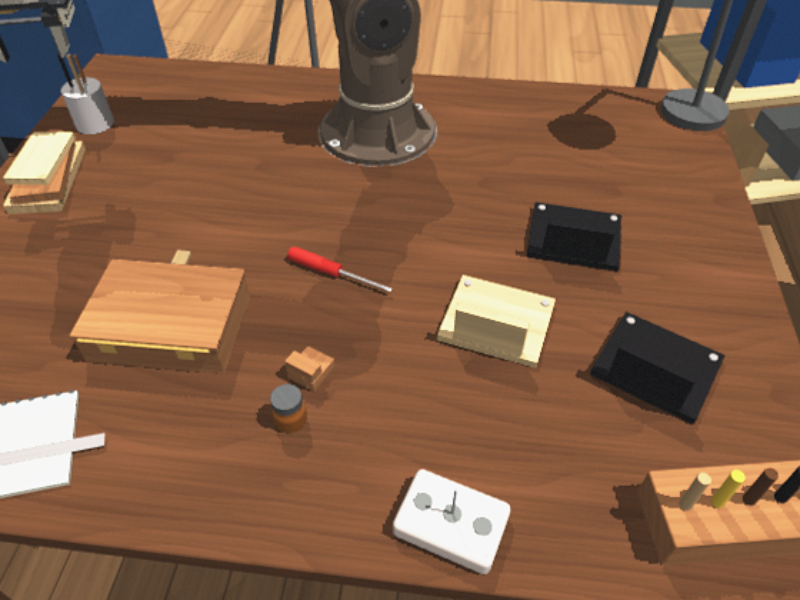

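View pics/top1.png

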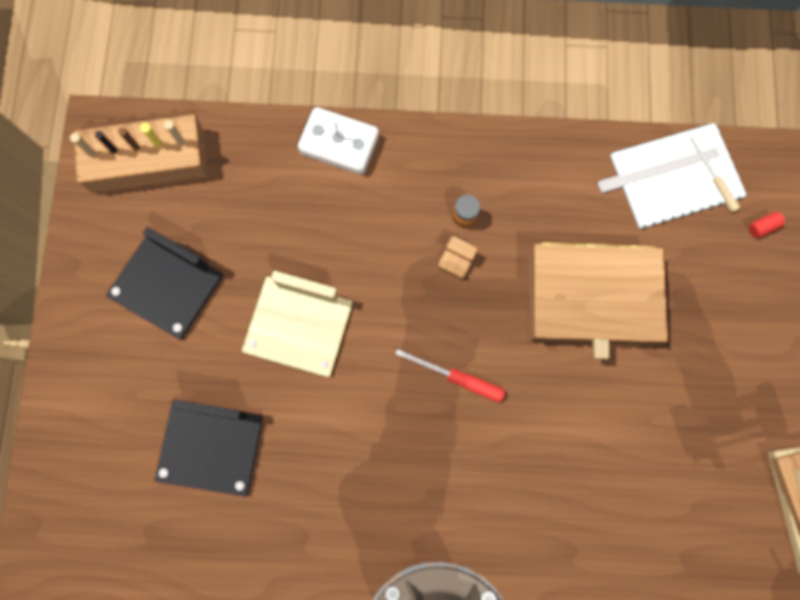

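The pictures show the closed case with its tab at scene (180,258) and top (601,350), in 800-px coordinates. There are three stand shapes in the scene picture: light plywood at (497,322), black at (575,237) and black at (658,367). The plywood one fits the description, and the two black ones are the look-alikes. Next I'll fit the poses by silhouette and confirm in a crop.

```bash
cat > fit.py <<'E'
from h import *
from scipy.optimize import minimize
def box(x0,x1,y0,y1,z0,z1): return np.array([[x,y,z] for x in(x0,x1) for y in(y0,y1) for z in(z0,z1)])
STAND=[box(-.125,.015,-.08,.08,0,.015),box(0,.015,-.055,.055,.015,.085)]
CASE=[box(-.08,.08,-.11,.11,0,.056),box(-.084,.08,-.112,.112,.057,.067),box(-.116,-.08,-.012,.012,.057,.067)]
def render(p,boxes,q):
    m=np.zeros((420*4,560*4),np.uint8);c,s=np.cos(q[2]),np.sin(q[2])
    for b in boxes:
        w=np.stack([q[0]+c*b[:,0]-s*b[:,1],q[1]+s*b[:,0]+c*b[:,1],b[:,2]],1)
        u=np.array([proj(p,x) for x in w]); cv2.fillConvexPoly(m,cv2.convexHull(np.round(u*4+1.5).astype(np.int32)),1)
    return cv2.resize(m.astype(np.float32),(560,420),interpolation=cv2.INTER_AREA)
def fit(ps,ms,boxes,q0):
    def cost(q):
        t=0
        for p,m in zip(ps,ms):
            r=render(p,boxes,q);t+=1-np.minimum(r,m).sum()/np.maximum(r,m).sum()
        return t/len(ps)
    r=minimize(cost,q0,method="Nelder-Mead",options=dict(initial_simplex=np.array(q0)+np.array([[0,0,0],[.012,0,0],[0,.012,0],[0,0,.08]]),xatol=2e-4,fatol=1e-5,maxiter=150))
    return r.x,r.fun
E
python3 - <<'E'
from fit import *
np.set_printoptions(precision=4,suppress=True)
P=[arm.get_image(n) for n in("scene","top")]
def mask(l,p,near):
    T=arm.trace(l,p); T=min(T,key=lambda t:np.hypot(*(np.array(t["centre"])*[560,420]-near))); return T["region"].astype(np.float32)
ms=[mask("stand",P[0],(348,225)),mask("stand",P[1],(209,228))]
mc=[mask("case",P[0],(115,215)),mask("case",P[1],(420,205))]
for i,p in enumerate(P):
  try: mc[i]=np.maximum(mc[i],arm.trace("lid_tab",p)[0]["region"]); 
  except Exception as e: print(e)
print([m.sum() for m in ms+mc])
S=fit(P,ms,STAND,[.57,.256,-.2]); C=fit(P,mc,CASE,[.598,-.252,0])
print("stand",S);print("case",C)
for i in (0,1): print(i,"stand",fit([P[i]],[ms[i]],STAND,S[0]),"case",fit([P[i]],[mc[i]],CASE,C[0]))
out=[]
for i,(p,cs) in enumerate(zip(P,((348,225),(209,228)))):
  f=p["frame"][:,:,::-1].copy()
  for B,q,m in((STAND,S[0],ms[i]),(CASE,C[0],mc[i])):
    cn,_=cv2.findContours((render(p,B,q)>.5).astype(np.uint8),0,2);cv2.drawContours(f,cn,-1,(0,0,255),1)
  out.append(np.hstack([cv2.resize(f[y-65:y+65,x-85:x+85],(400,300)) for x,y in (cs,((115,215),(420,205))[i])]))
cv2.imwrite("pics/crop.png",np.vstack(out))
D=[arm.look_for("driver",p)[0]["centre"] for p in P];print(tri(P[0],D[0],P[1],D[1]))
T=[arm.place_of("lid_tab",p) for p in P];print(tri(P[0],T[0][0]["centre"],P[1],T[1][0]["centre"]))
T=[arm.look_for("lid_tab",p) for p in P];print(T,tri(P[0],T[0][0]["centre"],P[1],T[1][0]["centre"]))
E
```

```text
Traceback (most recent call last):
ValueError: min() iterable argument is empty
```

```bash
cat >> fit.py <<'E'
def mask(l,n,near,rad=40):
    for _ in range(4):
        p=arm.get_image(n)
        T=[t for t in arm.trace(l,p) if np.hypot(*(np.array(t["centre"])*[560,420]-near))<rad]
        if T: return p,T[0]["region"].astype(np.float32)
    print("miss",l,n); return p,np.zeros((420,560),np.float32)
E
cat > m1.py <<'E'
from fit import *
np.set_printoptions(precision=4,suppress=True)
N=("scene","top"); near=dict(stand=((348,225),(209,228)),case=((115,215),(420,205)))
P=[arm.get_image(n) for n in N]
ms=[mask("stand",n,near["stand"][i])[1] for i,n in enumerate(N)]
ml=[mask("lid_tab",n,near["case"][i])[1] for i,n in enumerate(N)]
mc=[np.maximum(mask("case",n,near["case"][i])[1],ml[i]) for i,n in enumerate(N)]
print([m.sum() for m in ms+ml+mc])
S=fit(P,ms,STAND,[.57,.256,-.2]); C=fit(P,mc,CASE,[.598,-.252,0])
print("stand",S);print("case",C);print("lid only",fit(P,ml,CASE[1:],C[0]))
for i in (0,1): print(i,"stand",fit([P[i]],[ms[i]],STAND,S[0]),"case",fit([P[i]],[mc[i]],CASE,C[0]))
out=[]
for i,p in enumerate(P):
  f=p["frame"][:,:,::-1].copy()
  for B,q in((STAND,S[0]),(CASE,C[0])):
    cn,_=cv2.findContours((render(p,B,q)>.5).astype(np.uint8),0,2);cv2.drawContours(f,cn,-1,(0,0,255),1)
  out.append(np.hstack([cv2.resize(f[y-65:y+65,x-85:x+85],(400,300)) for x,y in (near["stand"][i],near["case"][i])]))
cv2.imwrite("pics/crop.png",np.vstack(out))
E
python3 m1.py
```

```text
[np.float32(3393.0), np.float32(3665.0), np.float32(6150.0), np.float32(6056.0), np.float32(8037.0), np.float32(6660.0)]
stand (array([ 0.5718,  0.2594, -0.2156]), np.float64(0.05163919925689697))
case (array([ 0.5965, -0.2528,  0.0161]), np.float64(0.04507562518119812))
lid only (array([ 0.5991, -0.2522,  0.0173]), np.float64(0.044018715620040894))
0 stand (array([ 0.5733,  0.2614, -0.2133]), np.float64(0.042757511138916016)) case (array([ 0.5962, -0.249 ,  0.011 ]), np.float64(0.023487448692321777))
1 stand (array([ 0.5717,  0.2562, -0.2371]), np.float64(0.028377413749694824)) case (array([ 0.5971, -0.2552,  0.0196]), np.float64(0.030828893184661865))
```

View pics/crop.png

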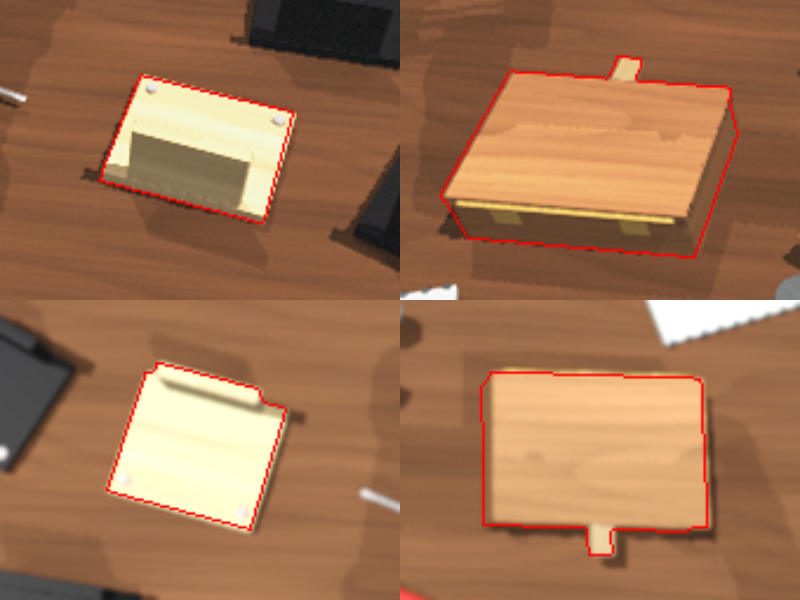

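The crop confirms it: the light plywood stand (top-view outline on it) and the case both match their outlines. Now I'll plan the move to the tab.

```bash
cat > plan.py <<'E'
from h import *
import json
CASEQ=np.array([.5967,-.2525,.016]); STANDQ=np.array([.572,.259,-.218])
def down(yaw,tilt=0.): # tool down, tool x at yaw; tilt = turn about local +y (world-ish y of yaw frame)
    return R.from_euler("z",yaw)*R.from_euler("y",tilt)*R.from_euler("x",np.pi)
def rows(wps,start=None,split=20):
    """wps: (pos, Rot, n, claw_cm)"""
    s=arm.observe(); p,r=(s["position"],R.from_rotvec(s["ee_rot"])) if start is None else start
    D,A,C=[],[],[]
    for q,Q,n,c in wps:
        p0,r0=p,r; w=(r0.inv()*Q).as_rotvec()
        for k in range(1,n+1):
            tp=p0+(np.asarray(q)-p0)*k/n; tr=r0*R.from_rotvec(w*k/n)
            d=np.round(r.inv().apply(tp-p)*100,2); a=np.round((r.inv()*tr).as_rotvec(),3)
            D.append(d.tolist());A.append(a.tolist());C.append(c)
            p=p+r.apply(d/100); r=r*R.from_rotvec(a)
    for i in range(0,len(D),split): print(json.dumps({"claw":C[i:i+split],"delta_pos":D[i:i+split],"angular":A[i:i+split]}))
    print("end",p.round(4))
    return p,r
def local(q,v): return np.array([q[0],q[1],0])+R.from_euler("z",q[2]).apply(v)
E
python3 - <<'E'
from plan import *
t=local(CASEQ,[-.106,0,0]);print(t)
rows([(np.r_[t[:2],.15],down(.016),20,5.5),(np.r_[t[:2],.052],down(.016),6,5.5)])
E
```

```text
[ 0.49071357 -0.25419593  0.        ]
{"claw": [5.5, 5.5, 5.5, 5.5, 5.5, 5.5, 5.5, 5.5, 5.5, 5.5, 5.5, 5.5, 5.5, 5.5, 5.5, 5.5, 5.5, 5.5, 5.5, 5.5], "delta_pos": [[1.99, -1.21, 0.38], [1.97, -1.23, 0.39], [1.95, -1.26, 0.38], [1.94, -1.29, 0.38], [1.92, -1.31, 0.39], [1.9, -1.34, 0.38], [1.88, -1.36, 0.39], [1.87, -1.39, 0.38], [1.84, -1.42, 0.38], [1.83, -1.44, 0.39], [1.8, -1.47, 0.38], [1.79, -1.49, 0.38], [1.76, -1.51, 0.39], [1.74, -1.54, 0.38], [1.73, -1.57, 0.39], [1.7, -1.58, 0.38], [1.67, -1.61, 0.38], [1.66, -1.63, 0.39], [1.64, -1.66, 0.38], [1.61, -1.67, 0.38]], "angular": [[0.0, -0.0, 0.014], [0.0, -0.0, 0.013], [0.0, -0.0, 0.014], [0.0, -0.0, 0.014], [0.0, -0.0, 0.013], [0.0, -0.0, 0.014], [0.0, -0.0, 0.014], [0.0, -0.0, 0.013], [0.0, -0.0, 0.014], [0.0, -0.0, 0.014], [0.0, -0.0, 0.014], [0.0, -0.0, 0.013], [0.0, -0.0, 0.014], [0.0, -0.0, 0.014], [0.0, -0.0, 0.013], [0.0, -0.0, 0.014], [0.0, -0.0, 0.014], [0.0, -0.0, 0.013], [0.0, -0.0, 0.014], [0.0, -0.0, 0.014]]}
{"claw": [5.5, 5.5, 5.5, 5.5, 5.5, 5.5], "delta_pos": [[-0.0, -0.0, 1.63], [-0.0, -0.0, 1.64], [-0.0, -0.0, 1.63], [-0.0, -0.0, 1.64], [-0.0, -0.0, 1.63], [-0.0, -0.0, 1.63]], "angular": [[0.0, -0.0, -0.0], [0.0, -0.0, -0.0], [0.0, -0.0, -0.0], [0.0, -0.0, -0.0], [0.0, -0.0, -0.0], [0.0, -0.0, -0.0]]}
end [ 0.4908 -0.2542  0.052 ]
```

Call:
carry_out --claw '[5.5,5.5,5.5,5.5,5.5,5.5,5.5,5.5,5.5,5.5,5.5,5.5,5.5,5.5,5.5,5.5,5.5,5.5,5.5,5.5]' --delta_pos '[[0,0,0],[0,0,0],[0,0,0],[1.8,-2.0,0.4],[1.9,-2.0,0.4],[1.9,-2.0,0.4],[1.9,-2.0,0.4],[1.9,-2.0,0.4],[1.9,-2.0,0.5],[1.9,-2.0,0.5],[1.9,-2.0,0.5],[1.9,-2.0,0.5],[1.9,-2.0,0.5],[1.9,-2.0,0.5],[1.9,-2.0,0.5],[1.9,-2.0,0.5],[1.9,-2.0,0.5],[1.9,-2.0,0.5],[1.8,-1.9,0.5],[1.6,-2.0,0]]' --angular '[[0,0,0.09],[0,0,0.09],[0,0,0.094],[0,0,0],[0,0,0],[0,0,0],[0,0,0],[0,0,0],[0,0,0],[0,0,0],[0,0,0],[0,0,0],[0,0,0],[0,0,0],[0,0,0],[0,0,0],[0,0,0],[0,0,0],[0,0,0],[0,0,0]]' --force 15

```text
clock: 4.1
position: [0.4918, -0.254, 0.1512]
ee_rot: [-3.141, -0.025, 0.001]
force: [-0.6, 0.4, 0.3]
width: 0.599
gripper_force: 0.0
```

Run:
```python
from plan import *
t=local(CASEQ,[-.106,0,0]);print(t,arm.observe()["position"],arm.observe()["ee_rot"])
s=arm.observe();print((R.from_rotvec(s["ee_rot"]).inv()).apply(np.r_[t[:2],.052]-s["position"])*100,(R.from_rotvec(s["ee_rot"]).inv()*down(.016)).as_rotvec(),s["width"],s["joints"])
```

```text
[ 0.49071357 -0.25419593  0.        ] [ 0.49179152 -0.25403821  0.15117589] [-3.14129686e+00 -2.49002886e-02  8.52497014e-04]
[-0.1026642   0.01605769  9.91764292] [-0.00020132  0.00054116 -0.00014682] 0.599383458680853 [ 0.4293099   0.39900599 -0.06562314  1.83777112  0.03238588  0.9064183
 -1.20610182]
```

Call:
carry_out --claw '[5.5,5.5,5.5,5.5,5.5,5.5,5.5,1.8,1.8,1.8,1.8,1.8,1.8,1.8]' --delta_pos '[[0,0,1.8],[0,0,1.8],[0,0,1.8],[-0.1,0,1.8],[0,0,1.5],[0,0,1.2],[0,0,0],[0,0,0],[0,0,0],[0,0,0],[0,0,0],[0,0,0],[0,0,0],[0,0,0]]' --angular '[[0,0,0],[0,0,0],[0,0,0],[0,0,0],[0,0,0],[0,0,0],[0,0,0],[0,0,0],[0,0,0],[0,0,0],[0,0,0],[0,0,0],[0,0,0],[0,0,0]]' --force 15

```text
clock: 5.5
position: [0.4905, -0.2549, 0.0531]
ee_rot: [3.141, 0.025, 0.001]
force: [0.0, 2.5, 7.0]
width: 0.263
gripper_force: 15.0
```

Run:
```python
from plan import *
s=arm.observe();print(s["position"],s["width"]*9.18,s["gripper_force"],s["force"])
# arc: tool TCP offset relative to tab in tool frame fixed to start relation: grasp stays at tab point; TCP 10mm beyond along tool z
h=local(CASEQ,[.08,0,0])+[0,0,.057]; hr=R.from_euler("z",.016)
wps=[]
for th in np.arange(.1,1.71,.1):
    tilt=.35*min(1,th/1.2)
    tab=h+hr.apply(R.from_euler("y",th).apply([-.1865,0,.005]))
    Q=down(.016,tilt); wps.append((tab+Q.apply([0,0,.010]),Q,1,1.8))
rows(wps)
```

```text
[ 0.49047578 -0.25488598  0.05312257] 2.4144729038565975 14.99964103102684 [2.24373525e-03 2.53008477e+00 7.04284903e+00]
{"claw": [1.8, 1.8, 1.8, 1.8, 1.8, 1.8, 1.8, 1.8, 1.8, 1.8, 1.8, 1.8, 1.8, 1.8, 1.8, 1.8, 1.8], "delta_pos": [[0.09, -0.07, -1.75], [0.24, 0.0, -1.84], [0.38, 0.0, -1.82], [0.5, 0.0, -1.79], [0.63, 0.0, -1.75], [0.75, 0.0, -1.69], [0.87, 0.0, -1.64], [0.98, 0.0, -1.57], [1.09, 0.0, -1.49], [1.19, 0.0, -1.41], [1.29, 0.0, -1.32], [1.38, 0.0, -1.22], [1.49, 0.0, -1.12], [1.6, 0.0, -0.97], [1.68, 0.0, -0.8], [1.76, 0.0, -0.63], [1.81, 0.0, -0.45]], "angular": [[0.0, -0.03, -0.0], [0.0, -0.029, -0.0], [0.0, -0.029, -0.0], [0.0, -0.029, -0.0], [0.0, -0.029, -0.0], [0.0, -0.03, -0.0], [0.0, -0.029, -0.0], [0.0, -0.029, -0.0], [0.0, -0.029, -0.0], [0.0, -0.029, -0.0], [0.0, -0.029, -0.0], [0.0, -0.03, -0.0], [0.0, 0.0, -0.0], [0.0, 0.0, -0.0], [0.0, 0.0, -0.0], [0.0, 0.0, -0.0], [0.0, 0.0, -0.0]]}
end [ 0.7023 -0.2508  0.2319]
```

Call:
carry_out --claw '[1.8,1.8,1.8,1.8,1.8,1.8,1.8,1.8]' --delta_pos '[[0.1,0,-1.8],[0.2,0,-1.8],[0.4,0,-1.8],[0.5,0,-1.8],[0.6,0,-1.7],[0.8,0,-1.7],[0.9,0,-1.6],[1.0,0,-1.6]]' --angular '[[0,-0.03,0],[0,-0.03,0],[0,-0.03,0],[0,-0.03,0],[0,-0.03,0],[0,-0.03,0],[0,-0.03,0],[0,-0.03,0]]'

```text
clock: 6.3
position: [0.5475, -0.2539, 0.1838]
ee_rot: [3.117, 0.024, -0.383]
force: [-0.6, -0.2, -1.1]
width: 0.255
gripper_force: 15.0
```

Call:
carry_out --claw '[1.8,1.8,1.8,1.8,1.8,1.8,1.8,1.8,1.8,1.8]' --delta_pos '[[1.1,0,-1.5],[1.2,0,-1.4],[1.3,0,-1.3],[1.4,0,-1.2],[1.5,0,-1.1],[1.6,0,-1.0],[1.7,0,-0.8],[1.8,0,-0.6],[1.8,0,-0.4],[0,0,0]]' --angular '[[0,-0.03,0],[0,-0.03,0],[0,-0.03,0],[0,-0.03,0],[0,0,0],[0,0,0],[0,0,0],[0,0,0],[0,0,0],[0,0,0]]'

```text
clock: 7.3
position: [0.7059, -0.2513, 0.2275]
ee_rot: [3.088, 0.026, -0.559]
force: [2.4, 0.2, 5.2]
width: 0.26
gripper_force: 15.0
```

Run:
```python
from h import *
f=[arm.get_image(n)["frame"][:,:,::-1] for n in("scene","top")]
cv2.imwrite("pics/l.png",np.hstack([cv2.resize(f[0][50:300,0:266],(400,376)),cv2.resize(f[1][80:330,294:560],(400,376))]))
print(arm.observe()["joints"])
```

```text
[ 0.21742531  0.91932031  0.03432579  0.73645803  0.06512862  1.83297706
 -1.30550691]
```

View pics/l.png

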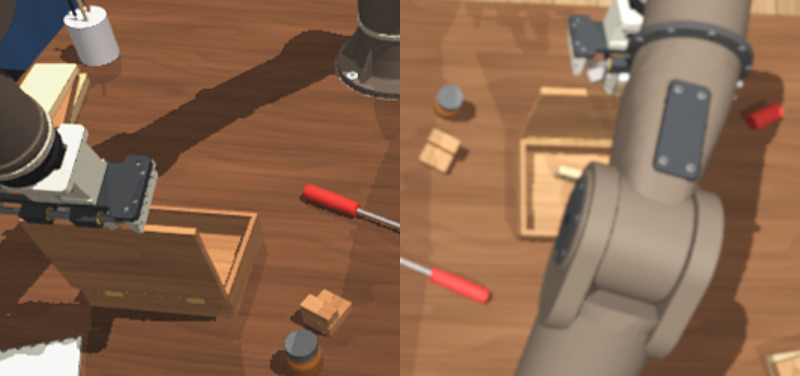

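The left half shows the lid held just past vertical by the tab, with the case open. I'll release it so it falls onto its stop, then back off.

Call:
carry_out --claw '[1.8,5.5,5.5,5.5,5.5,5.5,5.5,5.5,5.5,5.5,5.5,5.5,5.5,5.5,5.5,5.5,5.5,5.5,5.5,5.5]' --delta_pos '[[1.0,0,-0.1],[0,0,0],[0,0,0],[0,0,0],[0,0,0],[0,0,0],[-1.0,0,-1.0],[-1.5,0,-1.5],[-2,0,-1.0],[-2,0,-1.0],[-2,0,-1.0],[-2,0,-1.0],[-2,0,-1.0],[-2,0,-1.0],[-2,0,-1.0],[-2,0,-1.0],[-2,0,-1.0],[-2,0,-1.0],[-2,0,-1.0],[-2,0,-1.0]]' --angular '[[0,0,0],[0,0,0],[0,0,0],[0,0,0],[0,0,0],[0,0,0],[0,0,0],[0,0,0],[0,0.04,0],[0,0.04,0],[0,0.04,0],[0,0.04,0],[0,0.04,0],[0,0.04,0],[0,0.04,0],[0,0.04,0],[0,0.04,0],[0,0,0],[0,0,0],[0,0,0]]'

```text
clock: 9.4
position: [0.4796, -0.2552, 0.4135]
ee_rot: [3.14, 0.024, 0.004]
force: [-0.6, -0.3, 0.0]
width: 0.596
gripper_force: 0.0
```

Run:
```python
from h import *
P=[arm.get_image(n) for n in("scene","top")]
f=[p["frame"][:,:,::-1] for p in P]
cv2.imwrite("pics/o.png",np.hstack([cv2.resize(f[0][50:300,0:266],(400,376)),cv2.resize(f[1][80:330,294:560],(400,376))]))
for p in P: print([(np.array(r["centre"])*[560,420],r["conf"]) for r in arm.place_of("bracket",p)],[(np.array(r["centre"])*[560,420],r["conf"]) for r in arm.place_of("lid_tab",p)])
```

```text
[] [(array([ 57.904, 216.3  ]), 0.84)]
[(array([411.6  , 198.114]), 0.57)] [(array([440.496, 118.608]), 0.86)]
```

View pics/o.png

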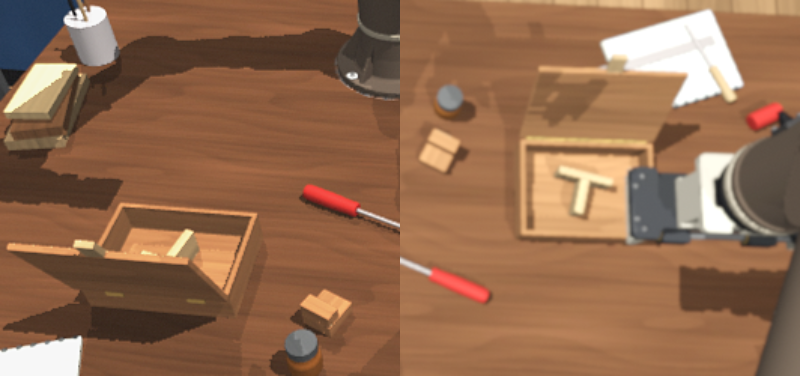

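The lid is back on its stop. The bracket shows whole in the top view at about (411,200), and the scene view shows the rib top, partly hidden by the lid. Next I'll fit its pose.

```bash
cat > m2.py <<'E'
from fit import *
from plan import *
np.set_printoptions(precision=4,suppress=True)
def BR(z): return [box(-.012,0,-.045,.045,z,z+.044),box(-.07,-.012,-.007,.007,z,z+.044)]
if __name__=="__main__":
  p,m=mask("bracket","top",(411,202),30);print(m.sum())
  o=onz(p,[411.6/560,198/420],.007);print("net",o)
  best={z:fit([p],[m],BR(z),[o[0],o[1],-.2]) for z in(.0,.007,.014)}
  print(best)
  q=best[.007][0]
  sc=arm.get_image("scene"); T=arm.trace("bracket",sc)
  print([(t["conf"],np.array(t["centre"])*[560,420],t["region"].sum()) for t in T])
  out=[]
  for P,(x,y) in((p,(415,200)),(sc,(110,215))):
    f=P["frame"][:,:,::-1].copy();f=cv2.resize(f[y-40:y+40,x-50:x+50],(400,320),interpolation=cv2.INTER_CUBIC)
    w=np.array([[-.07,-.007,.051],[-.07,.007,.051],[-.012,.007,.051],[-.012,.045,.051],[0,.045,.051],[0,-.045,.051],[-.012,-.045,.051],[-.012,-.007,.051]])
    u=np.array([(proj(P,local(q,v))-[x-50,y-40]+.5)*4 for v in w]);cv2.polylines(f,[u.round().astype(int)],True,(0,0,255),1);out.append(f)
  cv2.imwrite("pics/b.png",np.hstack(out))
E
python3 m2.py
```

```text
571.0
net [ 0.6223 -0.2516  0.007 ]
{0.0: (array([ 0.6256, -0.2563, -0.1777]), np.float64(0.08794444799423218)), 0.007: (array([ 0.6238, -0.2553, -0.1985]), np.float64(0.07713323831558228)), 0.014: (array([ 0.6218, -0.2534, -0.1962]), np.float64(0.08097165822982788))}
[(0.79, array([122.08 , 212.688]), np.int64(247)), (0.45, array([105.28 , 226.506]), np.int64(7955))]
```

View pics/b.png

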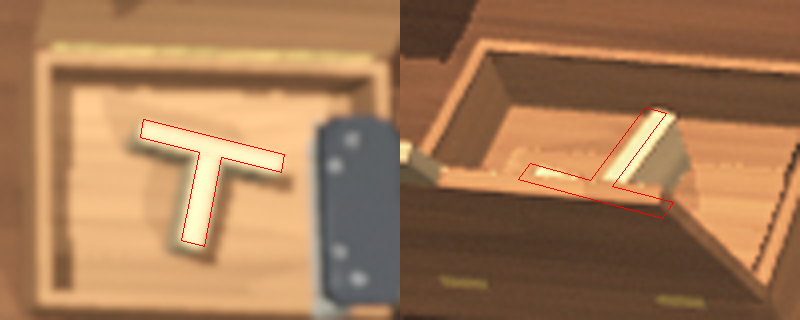

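Run:
```python
from plan import *
q=[.6238,-.2542,-.1985];g=local(q,[-.045,0,0]);s=arm.observe();Q=down(q[2]);r=R.from_rotvec(s["ee_rot"])
print(g,(r.inv()*Q).as_rotvec(), Q.inv().apply(np.r_[g[:2],.015]-s["position"])*100)
```

```text
[ 0.57968364 -0.24532604  0.        ] [-0.00033002  0.0009532   0.21480845] [ 9.4106329  -2.87180606 39.52300061]
```

Call:
carry_out --claw '[5,5,5,5,5,5,5,5,5,5,5,5,5,5,5,5,5]' --delta_pos '[[0,0,0],[0,0,0],[1.9,-0.6,3],[1.9,-0.6,3],[1.9,-0.6,3],[1.9,-0.6,3],[1.8,-0.5,3],[0,0,3],[0,0,3],[0,0,3],[0,0,3],[0,0,3],[0,0,2],[0,0,1.5],[0,0,0],[0,0,0],[0,0,0]]' --angular '[[0,0,0.107],[0,0,0.107],[0,0,0],[0,0,0],[0,0,0],[0,0,0],[0,0,0],[0,0,0],[0,0,0],[0,0,0],[0,0,0],[0,0,0],[0,0,0],[0,0,0],[0,0,0],[0,0,0],[0,0,0]]'

```text
clock: 11.6
position: [0.5802, -0.2456, 0.077]
ee_rot: [3.126, -0.311, 0.003]
force: [-0.3, -0.0, 0.4]
width: 0.546
gripper_force: 0.0
```

Call:
carry_out --claw '[5,5,5,5,5,0.8,0.8,0.8,0.8,0.8,0.8,0.8,0.8]' --delta_pos '[[0,0,1.5],[0,0,1.5],[0,0,1.7],[0,0,1.5],[0,0,0],[0,0,0],[0,0,0],[0,0,0],[0,0,0],[0,0,0],[0,0,0],[0,0,0],[0,0,0]]' --angular '[[0,0,0],[0,0,0],[0,0,0],[0,0,0],[0,0,0],[0,0,0],[0,0,0],[0,0,0],[0,0,0],[0,0,0],[0,0,0],[0,0,0],[0,0,0]]' --force 50

```text
clock: 12.9
position: [0.5796, -0.2453, 0.0143]
ee_rot: [3.126, -0.311, 0.001]
force: [-0.8, 0.3, 5.4]
width: 0.147
gripper_force: 50.0
```

Call:
carry_out --claw '[0.8,0.8,0.8,0.8,0.8,0.8,0.8,0.8,0.8,0.8,0.8]' --delta_pos '[[0,0,-1.0],[0,0,-2],[0,0,-2],[0,0,-2],[0,0,-2],[0,0,-2],[0,0,-2],[0,0,-2],[0,0,-2],[0,0,-2],[0,0,0]]' --angular '[[0,0,0],[0,0,0],[0,0,0],[0,0,0],[0,0,0],[0,0,0],[0,0,0],[0,0,0],[0,0,0],[0,0,0],[0,0,0]]'

```text
clock: 14.0
position: [0.5806, -0.2457, 0.2069]
ee_rot: [3.125, -0.311, 0.007]
force: [1.3, -1.0, -1.9]
width: 0.147
gripper_force: 50.0
```

Run:
```python
from plan import *
s=arm.observe();r=R.from_rotvec(s["ee_rot"]);yb=-.1985
# pre-contact: bracket origin 40mm in front of seat
sq=np.array([.572,.2583,-.222]);Q=down(sq[2])
pre=local(sq,[-.040-.045,0,0]);print("width cm",s["width"]*9.18,s["force"])
print(s["position"],pre,(r.inv()*Q).as_rotvec(),Q.inv().apply(np.r_[pre[:2],.15]-s["position"])*100)
```

```text
width cm 1.3470960804116503 [ 1.3482468  -0.95738172 -1.91023887]
[ 0.58056541 -0.24572638  0.20685281] [0.48908598 0.27701538 0.        ] [ 0.00055367 -0.00458657  0.02359856] [-20.43322286 -48.97711449   5.68528146]
```

Call:
carry_out --claw '[0.8,0.8,0.8,0.8,0.8,0.8,0.8,0.8,0.8,0.8,0.8,0.8,0.8,0.8,0.8,0.8,0.8,0.8,0.8,0.8]' --delta_pos '[[0,0,0],[-0.6,-1.5,0],[-1.1,-2.6,0],[-1.1,-2.6,0],[-1.1,-2.6,0],[-1.1,-2.6,0],[-1.1,-2.6,0],[-1.1,-2.6,0],[-1.1,-2.6,0],[-1.1,-2.6,0],[-1.1,-2.6,0.5],[-1.1,-2.6,0.5],[-1.1,-2.6,0.5],[-1.1,-2.6,0.5],[-1.1,-2.6,0.6],[-1.1,-2.6,0.6],[-1.1,-2.6,0.6],[-1.1,-2.6,0.6],[-1.1,-2.7,0.6],[-1.1,-3.2,0.6]]' --angular '[[0,0,0.024],[0,0,0],[0,0,0],[0,0,0],[0,0,0],[0,0,0],[0,0,0],[0,0,0],[0,0,0],[0,0,0],[0,0,0],[0,0,0],[0,0,0],[0,0,0],[0,0,0],[0,0,0],[0,0,0],[0,0,0],[0,0,0],[0,0,0]]'

```text
clock: 16.0
position: [0.4863, 0.2784, 0.1464]
ee_rot: [3.121, -0.349, -0.003]
force: [0.7, -0.4, -0.6]
width: 0.147
gripper_force: 50.0
```

Call:
carry_out --claw '[0.8,0.8,0.8,0.8,0.8,0.8]' --delta_pos '[[0,0,1.5],[0,0,2],[0,0,2],[0,0,2],[0,0,0],[0,0,0]]' --angular '[[0,0,0],[0,0,0],[0,0,0],[0,0,0],[0,0,0],[0,0,0]]'

```text
clock: 16.6
position: [0.4871, 0.2778, 0.0724]
ee_rot: [3.121, -0.347, -0.003]
force: [0.0, -0.2, -0.8]
width: 0.152
gripper_force: 50.0
```

Run:
```python
from m2 import *
s=arm.observe();r=R.from_rotvec(s["ee_rot"]);print(s["position"],s["ee_rot"],s["force"],r.as_matrix()[:,0])
zb=s["position"][2]-.0143+.007
near=dict(stand=((348,225),(209,228)))
out=[]
for n,c in(("scene",(348,225)),("top",(209,228))):
    p=arm.get_image(n);f=p["frame"][:,:,::-1].copy();x,y=c
    T=[t for t in arm.trace("bracket",p) if np.hypot(*(np.array(t["centre"])*[560,420]-c))<50]
    q0=local([*s["position"][:2],-.222],[.045,0,0]);q0[2]=-.222
    print(n,"pred",q0,[(t["conf"],t["region"].sum()) for t in T])
    out.append(cv2.resize(f[y-75:y+75,x-75:x+75],(400,400),interpolation=cv2.INTER_CUBIC))
    if T:print(fit([p],[T[0]["region"].astype(np.float32)],BR(zb),q0))
cv2.imwrite("pics/p.png",np.hstack(out))
```

```text
[0.4871 0.2778 0.0724] [ 3.1213 -0.3472 -0.0028] [ 0.002  -0.1622 -0.8379] [ 0.9756 -0.2198 -0.0016]
scene pred [ 0.531   0.2679 -0.222 ] [(0.69, np.int64(815))]
(array([ 0.5327,  0.271 , -0.2112]), np.float64(0.11052453517913818))
top pred [ 0.531   0.2679 -0.222 ] []
```

View pics/p.png

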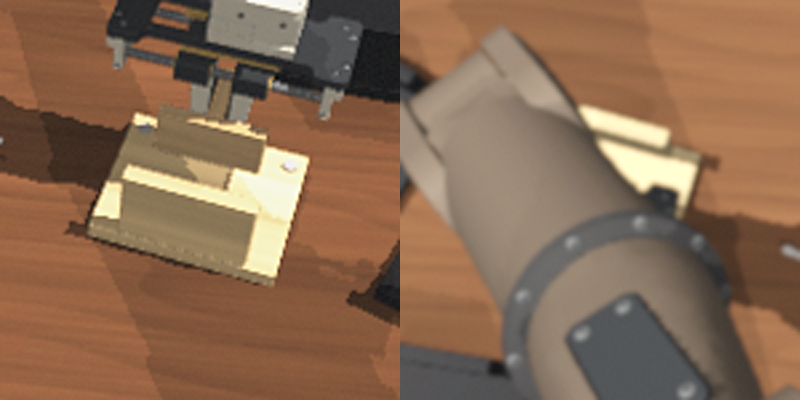

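The scene view shows the bracket's plate (crop 200,130) parallel to the back board and centred in front of it. Relative to the stand that is about 42 mm gap, 1 mm lateral and 0.002 rad. Now I'll lower and approach.

Call:
carry_out --claw '[0.8,0.8,0.8,0.8,0.8,0.8,0.8,0.8,0.8,0.8,0.8,0.8]' --delta_pos '[[0,0,1.5],[0,0,1.5],[0,0,1.3],[0,0,0.5],[0,0,0],[1,0,0],[1,0,0],[0.8,0,0],[0.4,0,0],[0.2,0,0],[0,0,0],[0,0,0]]' --angular '[[0,0,0],[0,0,0],[0,0,0],[0,0,0],[0,0,0],[0,0,0],[0,0,0],[0,0,0],[0,0,0],[0,0,0],[0,0,0],[0,0,0]]'

```text
clock: 18.0
position: [0.5212, 0.2703, 0.0248]
ee_rot: [3.122, -0.348, -0.001]
force: [0.1, 1.1, -0.9]
width: 0.149
gripper_force: 50.0
```

```bash
cat > st.py <<'E'
from plan import *
np.set_printoptions(precision=4,suppress=True)
s=arm.observe();r=R.from_rotvec(s["ee_rot"]);q=np.array([.572,.2583,-.224])
b=s["position"]+r.apply([.045,0,0]); print(s["clock"],s["position"],"force tool",r.inv().apply(s["force"]),"moment",s["ft_torque"])
print("bracket in seat",R.from_euler("z",-q[2]).apply(b-[q[0],q[1],b[2]]),"z",s["position"][2]-.0073-.015,"tilt",r.apply([0,0,-1]),"yaw",np.arctan2(*r.apply([1,0,0])[1::-1]))
E
python3 st.py
```

```text
18.0 [0.5212 0.2703 0.0248] force tool [-0.1509 -1.0434  0.9317] moment [0.0078 0.0404 0.0096]
bracket in seat [-0.0072  0.0005  0.    ] z 0.0024598378264780382 tilt [0.0004 0.     1.    ] yaw -0.22205568625594876
```

Call:
carry_out --claw '[0.8,0.8,0.8,0.8,0.8,0.8,0.8]' --delta_pos '[[0.2,0,0],[0.2,0,0],[0.1,0,0],[0.1,0,0],[0.1,0,0],[0,0,0],[0,0,0]]' --angular '[[0,0,0],[0,0,0],[0,0,0],[0,0,0],[0,0,0],[0,0,0],[0,0,0]]'

```text
clock: 18.7
position: [0.5277, 0.2688, 0.0247]
ee_rot: [3.122, -0.348, -0.001]
force: [-2.7, 0.6, 0.2]
width: 0.151
gripper_force: 50.0
```

```bash
python3 st.py
```

```text
18.7 [0.5277 0.2688 0.0247] force tool [-2.7474 -0.0418 -0.2009] moment [ 0.2153  0.6718 -0.1537]
bracket in seat [-0.0005  0.0005  0.    ] z 0.0024196313947459185 tilt [0.0008 0.     1.    ] yaw -0.2220078479816535
```

Call:
carry_out --claw '[0.8,0.8,0.8,0.8]' --delta_pos '[[0.05,0,0],[0.05,0,0],[0,0,0],[0,0,0]]' --angular '[[0,0,0],[0,0,0],[0,0,0],[0,0,0]]'

```text
clock: 19.1
position: [0.5278, 0.2689, 0.0247]
ee_rot: [3.122, -0.347, -0.003]
force: [-7.7, 1.7, 2.2]
width: 0.151
gripper_force: 50.0
```

```bash
python3 st.py
```

```text
19.1 [0.5278 0.2689 0.0247] force tool [-7.9167  0.0281 -2.2282] moment [ 0.2643  1.3627 -0.2685]
bracket in seat [-0.0004  0.0006  0.    ] z 0.0023704143824409066 tilt [0.0021 0.0001 1.    ] yaw -0.22161793411309533
```

Call:
carry_out --claw '[0.8,0.8,0.8,0.8,0.8,0.8,0.8]' --delta_pos '[[0.04,0,0],[0.04,0,0],[0,0,0],[0,0,0],[0,0,0],[0,0,0],[0,0,0]]' --angular '[[0,0,0],[0,0,0],[0,0,0],[0,0,0],[0,0,0],[0,0,0],[0,0,0]]'

```text
clock: 19.8
position: [0.5279, 0.2689, 0.0246]
ee_rot: [3.122, -0.347, -0.005]
force: [-9.6, 1.8, 3.5]
width: 0.149
gripper_force: 50.1
```

```bash
python3 st.py
python3 - <<'E'
from h import *
f=[arm.get_image(n)["frame"][:,:,::-1] for n in("scene","top")]
cv2.imwrite("pics/z.png",np.hstack([cv2.resize(f[0][150:300,273:423],(400,400)),cv2.resize(f[0][150:300,0:150],(400,400))]))
E
python3 st.py
```

```text
19.8 [0.5279 0.2689 0.0246] force tool [-9.7706  0.3359 -3.4435] moment [ 0.3013  1.7044 -0.3526]
bracket in seat [-0.0004  0.0006  0.    ] z 0.002279592713178003 tilt [0.0032 0.0002 1.    ] yaw -0.2213807385737506
19.9 [0.5279 0.2689 0.0246] force tool [-9.1398 -0.4805 -4.1768] moment [ 0.2983  1.7018 -0.4009]
bracket in seat [-0.0004  0.0006  0.    ] z 0.002283319263119213 tilt [0.0032 0.0002 1.    ] yaw -0.22132413269845239
```

View pics/z.png

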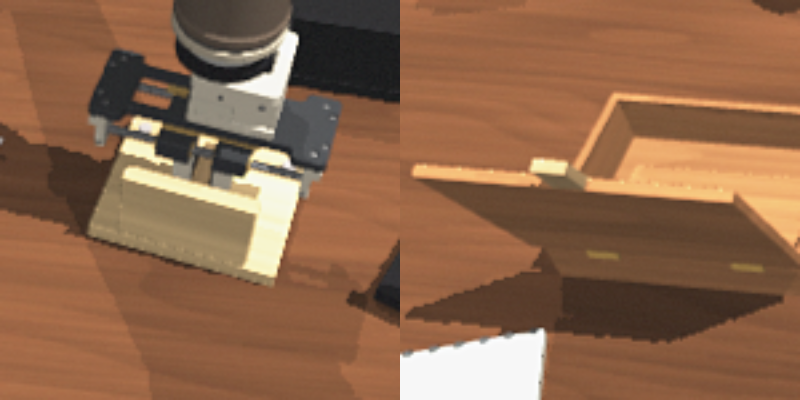

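Call:
carry_out --claw '[0.8,0.8,0.8,0.8,0.8,0.8,0.8,0.8]' --delta_pos '[[0.05,0,0],[0,0,-0.04],[0,0,0],[0,0,0],[0,0,0],[0,0,0],[0,0,0],[0,0,0]]' --angular '[[0,0,0],[0,0,0],[0,0,0],[0,0,0],[0,0,0],[0,0,0],[0,0,0],[0,0,0]]'

```text
clock: 20.7
position: [0.5278, 0.2689, 0.0246]
ee_rot: [3.122, -0.347, -0.006]
force: [-9.3, 2.0, 0.4]
width: 0.153
gripper_force: 50.1
```

```bash
python3 st.py; python3 -c "
from h import *
[arm.get_image('top') for _ in range(6)]"; python3 st.py
```

```text
20.7 [0.5278 0.2689 0.0246] force tool [-9.5661  0.052  -0.3168] moment [ 0.5024  1.8955 -0.3235]
bracket in seat [-0.0004  0.0006  0.    ] z 0.002332779262970156 tilt [0.0041 0.0002 1.    ] yaw -0.22113846983596197
21.0 [0.5278 0.2689 0.0246] force tool [-9.6096 -1.1419  0.18  ] moment [ 0.5436  1.8537 -0.3565]
bracket in seat [-0.0004  0.0006  0.    ] z 0.002306589612191129 tilt [0.0041 0.0003 1.    ] yaw -0.22111974715997673
```

Call:
carry_out --claw '[0.8,0.8,0.8,0.8,0.8,0.8,0.8,0.8]' --delta_pos '[[0.06,0,0],[0,0,0],[0,0,0],[0,0,0],[0,0,0],[0,0,0],[0,0,0],[0,0,0]]' --angular '[[0,0,0],[0,0,0],[0,0,0],[0,0,0],[0,0,0],[0,0,0],[0,0,0],[0,0,0]]'

```text
clock: 21.8
position: [0.5279, 0.2689, 0.0246]
ee_rot: [3.122, -0.346, -0.007]
force: [-11.2, 3.5, 2.3]
width: 0.147
gripper_force: 50.1
```

```bash
python3 st.py; python3 -c "
from h import *
[arm.get_image('top') for _ in range(10)]"; python3 st.py
```

```text
21.8 [0.5279 0.2689 0.0246] force tool [-11.6489  -0.9285  -2.2508] moment [ 0.5921  2.2017 -0.4534]
bracket in seat [-0.0004  0.0007  0.    ] z 0.0023194091409011602 tilt [0.0048 0.0002 1.    ] yaw -0.2208751741099474
22.3 [0.5279 0.2689 0.0246] force tool [-11.6827  -1.583   -1.9955] moment [ 0.5555  2.234  -0.4277]
bracket in seat [-0.0004  0.0006  0.    ] z 0.0022922367078854443 tilt [0.0049 0.0003 1.    ] yaw -0.22095470865753977
```

The push holds steady at about 11.7 N, so I'll hand it in.

```bash
python3 -c "
from cell import arm
print(arm.sign_off())"
```

```text
the job is handed in; nothing more can be done
None
```

I handed the job in with the lid open on its stop and the bracket still gripped and pressed on the back board at about 11.7 N; by my estimate it sits about 2 mm above the foot board and within 1 mm of centre. The sign-off returned no verdict.

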